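Close a spring-loaded check valve on its dowels and hold it shut

ROBOT

A 7-joint arm with a two-finger parallel gripper is mounted at the origin on the work surface. World frame = base frame: x ahead of the robot, y to its left, z up, the work surface at z = 0. Lengths are in m, angles in rad, forces in N, time in s.
With the tool pointing down it reaches from about 0.425 to 0.875 m from the base axis. Payload 4.7 kg.
Tool frame: the origin (TCP) lies at the very end of the fingers, on their centre line; the grasp point (between the pads) lies env.tcp_to_grasp behind it (env.tcp_to_grasp is the distance from the TCP to the grasp point, in m); z points along the fingers, y is the direction in which the jaws open and shut (so a half turn about z gives the same grasp; the last joint's range is limited). The gripper opens to 85 mm and grips with 20 to 120 N. Pads are 22 mm wide; open, the fingers measure 114 mm over their backs; the gripper's body (76 mm by 85 mm) begins 54 mm behind the grasp point. The pads swing forward as they close: fully open they stand 13 mm farther back than shut.
Start: joints at [0.014, 0.321, -0.07, 1.45, 0.023, 1.371, -0.057], TCP at [0.65, -0, 0.231] pointing down, gripper open.
Joint ranges: [-2.86, 2.86], [-0.3, 2.09], [-1.38, 1.24], [0.06, 2.45], [-1.56, 4.7], [0.09, 2.05], [-2.69, 2.69]. Speed limits (rad/s): [2.57, 2.57, 3.14, 3.14, 3.14, 3.14, 3.14].

INTERFACE

Orientations are given as a rotation vector (axis times angle).
In Python, from workcell import env, vision gives the robot as it stands.
- The arm moves only by the tool step_arm, never from a script. Its argument "motion" is a list that holds one entry, the list of rows, each a list of 4 numbers: the shift along the tool's x, y, z in mm, then the turn about the tool's z in rad. In form: [[[tx, ty, tz, roll], ...]]. A call has 1 to 12 rows; each row is the pose to reach, as a shift and turn from the pose commanded when the call began, along the tool's axes at that moment; what a row does not reach only later rows make up. A row lasts 1/10 s, in which the tool goes at most 50 mm and 8.59 degrees, less where a joint would pass 70% of its speed; a pose out of reach is approached as far as the arm can. A call with a gripper value outside its range is refused whole. "grip" is the closure, from 0 (fully open) to 1 (shut), set as the call begins (left out, the last holds). The fingers move at their own pace and stop on an object; "grip_force" is the grip in N (left out, the last holds). Time passes only in rows, so rows that repeat a pose let the fingers close. It gives the time, the measured TCP pose, the force and the opening at its end, in the units of the state.
- env.sense(): the state, without advancing time (a new reading comes with each control period).
- vision.capture(name): name is "scene" or "side" or "wrist"; returns the picture (480x640x3 uint8, blue, green, red); there is no depth.
- vision.camera_info(name): a dict with "fx", "fy", "cx", "cy" (pixels), "T" (4x4, takes a point from camera to world coordinates). Camera axes: x right, y down, z forward; pixel columns grow to the right and rows downward; lengths in m; the calibration is good to about 2 mm. A picture is of the moment at which its call begins: read the wrist's pose just before it. camera_info takes no time and is no camera call; for the wrist camera it gives the pose at the moment of the call.
- env.close_job(): hands the job in, once; it reports no verdict.
The state is a dict: "time": time; "q": joint angles; "joint_velocities": joint speeds; "joint_torque": joint torques, N m; "tcp_pos": TCP position; "ee_rot": TCP orientation; "wrist_force": force on the tool from outside, world axes, zero at the start; "torque": the same for the moment, N m; "grip_width": finger opening in m.
Only numpy, scipy, OpenCV 4.12 (cv2) and the standard library are available. Lean on these libraries where they do the work, as an engineer would, in place of code of your own. Each camera call takes 0.05 s, during which the arm holds its last target.

TASK

Load the steel valve disc, stem up, into the round pocket of the lower valve body and let go of it; then fit the bonnet over the two dowels and press it down against the spring until the two flange faces are firmly together. Finish while still holding the bonnet pressed firmly shut with the gripper: do not let go or ease off at the end. Leave the wrench, the bottle and the spare ring where they are.

Things in the scene. Friction and masses are not known exactly. Their poses are not given: they have to be found in the camera images.
- lower_half: Lower half of a valve housing: yellow casting 80 (x) by 150 (y) mm with four round lugs (96 mm over them in x), on a fixed steel plate 130 x 190 x 12 mm. It cannot move; its place and yaw vary. Origin: centre of the plate's underside, on the bench; z up, long side and dowel line along y. Flat top (joint face) 50 mm up; in its middle an open round pocket, 60 mm in diameter.
- joint_face (a point): Centre of the lower half's joint face, on the pocket's axis, 50 mm above the bench. The pocket's rim has a 3 mm chamfer and its floor is the spring seat.
- dowel_a (a point): Tip of the steel dowel at the lower half's y = +62 mm, 68 mm above the bench: 10 mm in diameter, tapered tip, 18 mm above the joint face.
- dowel_b (a point): Tip of the equal dowel at the lower half's y = -62 mm.
- spring_seat (a joint): Travel in m of the round steel spring seat, the pocket's floor: 0 at rest (top 10 mm below the joint face), grows as pressed down, stop at 0.008. The spring pushes up with 8.5 N at 0 and 14.5 N at 0.006. With the bonnet fully down it reads about 0.006. Disc and bonnet's weight do not close it: pushing down with about 20 N holds it firmly shut.
- valve_disc: Loose steel valve disc, 0.22 kg: round plate 56 mm in diameter, 16 mm thick, with an upright round stem on its centre, standing stem up on the bench. Origin: centre of the underside; z up along the stem. Loaded, its underside rests on the spring seat 40 mm above the bench, 2 mm play all round, its plate 6 mm proud of the joint face until the bonnet presses it down.
- stem_top (a point): Top of the disc's stem, 48 mm above its underside; the stem is 20 mm in diameter and 32 mm tall.
- bonnet: Loose upper half (bonnet), yellow casting, 0.36 kg, standing right way up. Origin: centre of the flat underside; z up, long side along y. Flange 64 (x) by 150 (y) by 14 mm with four round lugs (96 mm over them in x), two dowel holes; fits either way round. On it a dome 49 mm in diameter, hollow from below (32 mm wide, 44 mm deep, clears the disc's stem), under a round shoulder.
- boss_top (a point): Top of the bonnet's square grip boss, 80 mm above its underside: 30 x 30 mm, sides along the bonnet's x and y, 30 mm tall. It stands on the round shoulder, 68 mm in diameter, which can take the push of fingertips beside the boss.
- hole_a (a point): Upper mouth of the bonnet's dowel hole at y = +62 mm, 14 mm above the underside: through hole 13 mm in diameter, chamfered.
- hole_b (a point): The same for the hole at y = -62 mm.
- wrench: Bystander: loose steel wrench 180 mm long lying on the bench beyond the valve; leave alone.
- oil_bottle: Bystander: loose white bottle, 52 mm in diameter, 120 mm tall; leave alone.
- spare_ring: Bystander: loose yellow ring, 84 mm outside, 60 mm inside, 22 mm tall; leave alone.
Mind the look-alikes: they are no part of the job. Of the things that look like the valve_disc, take the one that is nearest to the robot's base at the start.

How it is judged:
On the way, in this order (a step that is already met when the one before it is completed fails the run):
1. the disc stands upright in the pocket on the spring seat, let go, with the bonnet not yet over it (horizontal distance between valve_disc and lower_half below 0.006 m and angle between valve_disc's own z axis and vertical below 0.1 rad and z of valve_disc in the frame of lower_half between 0.028 and 0.0435 m and contact force between the fingers and valve_disc below 0.1 N and horizontal distance between bonnet and lower_half above 0.06 m), for 0.2 s.
2. both dowels have entered the bonnet (horizontal distance between bonnet and lower_half below 0.004 m and angle between the y axis of bonnet and the y axis of lower_half, either way round below 0.06 rad and angle between bonnet's own z axis and vertical below 0.05 rad and z of bonnet in the frame of lower_half between 0.045 and 0.063 m), for 0.1 s.
At the end, for the whole second after the job is handed in: The bonnet sits on both dowels, level, its underside within 1.8 mm of the joint face, pressing on the lower half with more than 2 N; the disc is inside, upright, and the spring seat is pushed down more than 4.5 mm; the gripper's fingers still bear on the bonnet with more than 2 N and it is at rest (horizontal distance between bonnet and lower_half below 0.004 m and angle between the y axis of bonnet and the y axis of lower_half, either way round below 0.06 rad and angle between bonnet's own z axis and vertical below 0.05 rad and z of bonnet in the frame of lower_half between 0.045 and 0.0518 m and horizontal distance between valve_disc and lower_half below 0.006 m and angle between valve_disc's own z axis and vertical below 0.1 rad and z of valve_disc in the frame of lower_half between 0.028 and 0.0365 m and value of joint spring_seat above 0.0045 m and contact force between bonnet and lower_half above 2 N and contact force between the fingers and bonnet above 2 N and linear speed of bonnet below 0.02 m/s); the arm keeps its last pose, push and grip.
It fails at once if the wrench is displaced by more than 30 mm (distance of wrench from where it was at the start of the episode above 0.03 m).
It fails at once if the oil bottle is displaced by more than 30 mm (distance of oil_bottle from where it was at the start of the episode above 0.03 m).
It fails at once if the spare ring is displaced by more than 30 mm (distance of spare_ring from where it was at the start of the episode above 0.03 m).
It also fails if it takes over 58 s, if anything falls off the work surface, if the arm or the gripper's body presses on something with over 40 N, if the wrist force passes 120 N, or if a joint passes its speed limit or range.

## Working session

There is one attempt and no reset: what is moved stays moved. The work goes in short steps, Python scripts to look and compute and a tool call to move; the robot and the scene stay as the last step left them, time stands still between calls to the robot, and variables do not carry over. Pictures are saved under pics/ and viewed, and the job is handed in when it is done.

Besides the shell and the picture viewer there is one more tool, called after "Call:" by a JSON object that holds its "op" and its "data", one argument or row to a line. step_arm: Moves the arm, as the interface text tells. Its arguments: {"type":"object","properties":{"motion":{"type":"array","items":{"type":"array","items":{"type":"array","items":{"type":"number"}}}},"grip":{"type":"number"},"grip_force":{"type":"number"}},"required":["motion"]}

```bash
ls; mkdir -p pics; python3 - <<'E'
from workcell import env, vision
import cv2,numpy as np
s=env.sense();print(s['time'],s['tcp_pos'],s['ee_rot'],s['grip_width'],s['wrist_force'],env.tcp_to_grasp)
for n in("scene","side","wrist"):
    i=vision.camera_info(n);print(n,i['fx'],i['cx'],i['cy']);print(np.round(i['T'],4))
    cv2.imwrite(f"pics/{n}0.png",vision.capture(n))
E
```

```text
pics
0.0 [ 6.49466748e-01 -5.11808288e-05  2.30247659e-01] [-2.2205082  -2.22061051  0.00222579] 0.08551688891176283 [ 0.17239767  0.00670845 -0.31879358] 0.0187
scene 548.5036527606392 321.69214905831194 227.1189408476822
[[-0.1114  0.7377 -0.6659  1.3875]
 [ 0.9937  0.0878 -0.069   0.0835]
 [ 0.0075 -0.6694 -0.7428  0.9352]
 [ 0.      0.      0.      1.    ]]
side 574.2297747773121 316.2012463537791 241.26890725749075
[[-0.9156 -0.2482  0.3164  0.1938]
 [-0.4021  0.5777 -0.7103  0.9249]
 [-0.0064 -0.7776 -0.6288  0.9268]
 [ 0.      0.      0.      1.    ]]
wrist 340.57701050731754 318.06517259770607 238.2363865526969
[[ 1.000e+00 -4.000e-04 -2.400e-03  6.504e-01]
 [-1.100e-03 -9.486e-01 -3.164e-01  8.150e-02]
 [-2.100e-03  3.164e-01 -9.486e-01  3.732e-01]
 [ 0.000e+00  0.000e+00  0.000e+00  1.000e+00]]
```

View pics/scene0.png

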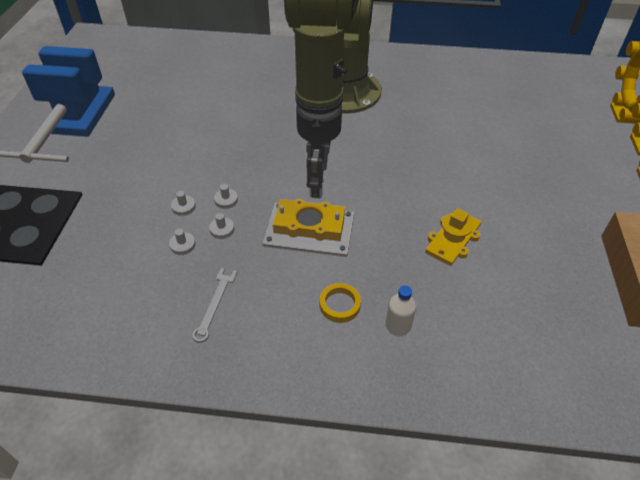

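View pics/side0.png

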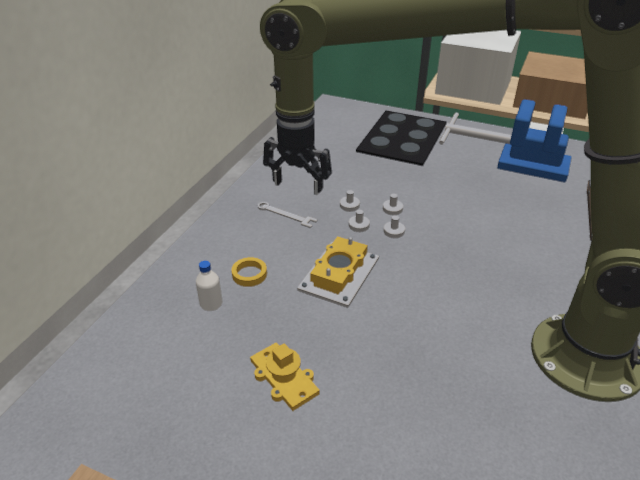

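View pics/wrist0.png

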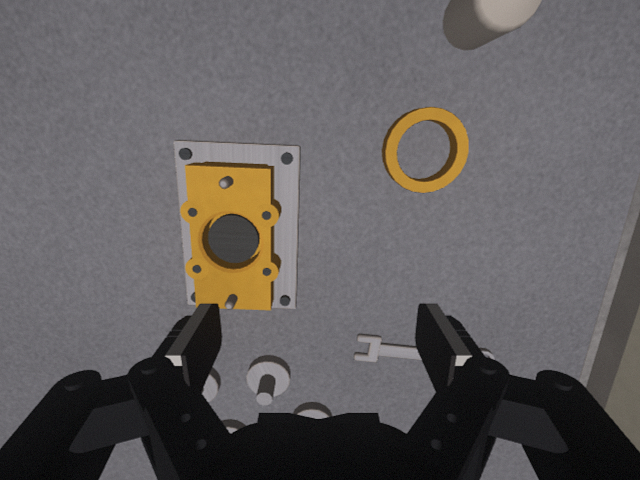

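The scene view shows four grey discs at about (183,203), (226,196), (221,226) and (181,241), the lower half at (310,217), and the bonnet at (455,235). I'll compute the positions next.

```bash
cat > h.py <<'E'
import numpy as np,cv2
from workcell import env,vision
def ray(info,u,v):
    T=np.array(info['T']);d=T[:3,:3]@np.array([(u-info['cx'])/info['fx'],(v-info['cy'])/info['fy'],1.]);return T[:3,3],d/np.linalg.norm(d)
def onz(info,u,v,z):
    o,d=ray(info,u,v);return o+d*(z-o[2])/d[2]
def tri(a,b):
    (o1,d1),(o2,d2)=a,b
    A=np.stack([d1,-d2],1);t=np.linalg.lstsq(A,o2-o1,rcond=None)[0]
    p,q=o1+t[0]*d1,o2+t[1]*d2
    return (p+q)/2,np.linalg.norm(p-q)
def proj(info,P):
    T=np.array(info['T']);p=T[:3,:3].T@(np.array(P)-T[:3,3]);return np.array([info['fx']*p[0]/p[2]+info['cx'],info['fy']*p[1]/p[2]+info['cy']])
E
python3 - <<'E'
from h import *
sc=vision.camera_info("scene");si=vision.camera_info("side")
a=cv2.imread("pics/scene0.png");b=cv2.imread("pics/side0.png")
def blobs(im,box):
    x0,y0,x1,y1=box;h=cv2.cvtColor(im,cv2.COLOR_BGR2HSV);g=cv2.cvtColor(im,cv2.COLOR_BGR2GRAY)
    m=((h[...,1]<30)&(g>140)).astype(np.uint8);k=np.zeros_like(m);k[y0:y1,x0:x1]=m[y0:y1,x0:x1]
    n,l,s,c=cv2.connectedComponentsWithStats(k);return [(s[i].tolist(),c[i].round(1)) for i in range(1,n) if s[i][4]>30]
for n,im,info,box in(("scene",a,sc,(150,170,250,262)),("side",b,si,(330,180,420,245))):
    for s,c in blobs(im,box):
        # bottom arc of plate ellipse
        P=onz(info,c[0],c[1],.018);print(n,s,c,P.round(3),np.hypot(P[0],P[1]).round(3))
c1=cv2.resize(a[180:260,160:360],None,fx=4,fy=4,interpolation=2)
c2=cv2.resize(b[170:310,290:430],None,fx=4,fy=4,interpolation=2)
c3=cv2.resize(a[195:275,410:500],None,fx=6,fy=6,interpolation=2)
c4=cv2.resize(b[335:415,240:330],None,fx=6,fy=6,interpolation=2)
for i,c in enumerate((c1,c2,c3,c4)):cv2.imwrite(f"pics/c{i+1}.png",c)
E
```

```text
scene [214, 189, 23, 15, 168] [225.3 197.4] [ 0.498 -0.238  0.018] 0.552
scene [171, 196, 23, 15, 179] [182.6 204.1] [ 0.532 -0.332  0.018] 0.627
scene [209, 218, 24, 17, 196] [221.2 227. ] [ 0.592 -0.226  0.018] 0.633
scene [175, 229, 8, 5, 31] [178.5 231.1] [ 0.615 -0.318  0.018] 0.692
scene [169, 233, 25, 17, 222] [181.6 242.5] [ 0.647 -0.301  0.018] 0.713
side [330, 180, 90, 65, 4872] [376.  209.9] [ 0.557 -0.289  0.018] 0.627
```

View pics/c1.png

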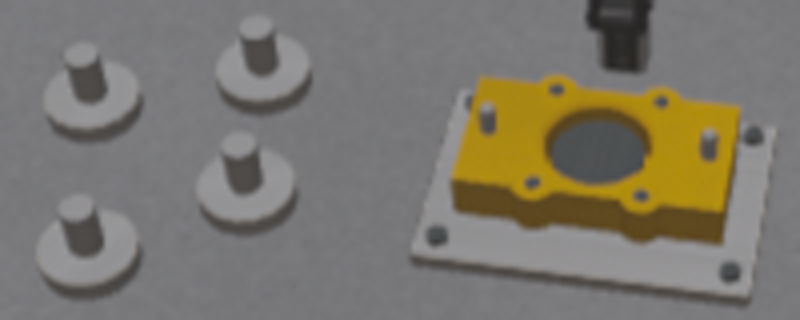

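View pics/c2.png

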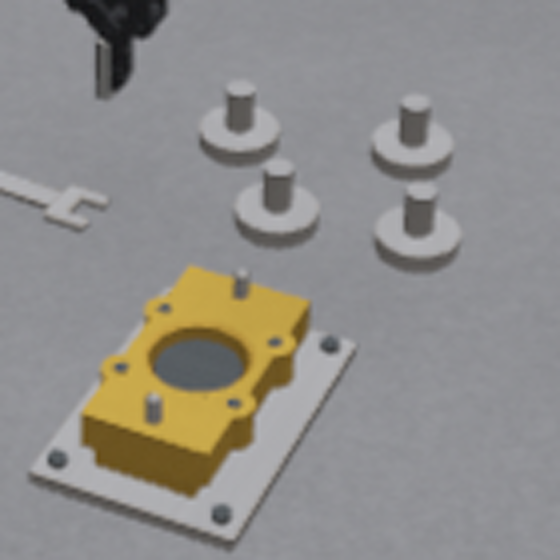

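View pics/c3.png

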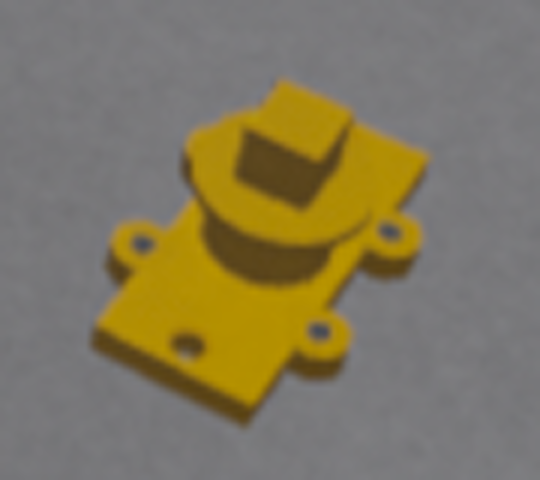

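View pics/c4.png

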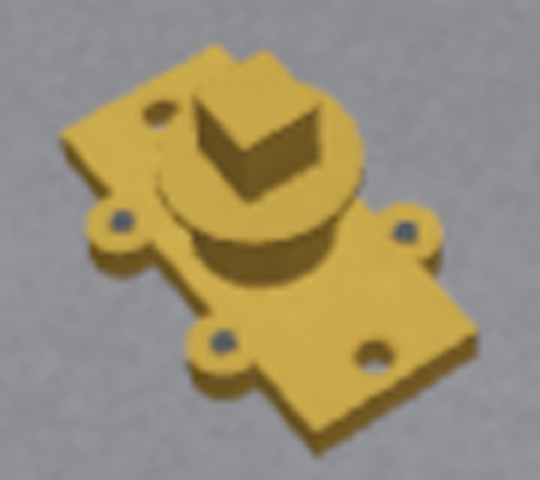

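The disc meant is the one nearest the base: scene (226,196), about 0.552 m away. The other three are at 0.627, 0.633 and 0.71 m, and the crop shows it as the upper-right one of the four. Next I triangulate the key points from the crops.

```bash
python3 - <<'E'
from h import *
sc=vision.camera_info("scene");si=vision.camera_info("side")
f=lambda p,o,k:((p[0]+.5)/k-.5+o[0],(p[1]+.5)/k-.5+o[1])
C1=((160,180),4);C2=((290,170),4);C3=((410,195),6);C4=((240,335),6)
R={}
for n,a,ka,b,kb in [("stem",(258,23),C1,(422,190),C2),("stem2",(241,143),C1,(279,168),C2),("dowel+y",(709,132),C1,(154,399),C2),("dowel-y",(487,105),C1,(242,274),C2),
 ("bossctr",(301,121),C3,(257,103),C4),("holenear",(187,347),C3,(375,355),C4)]:
    pa=f(a,*ka);pb=f(b,*kb);P,e=tri(ray(sc,*pa),ray(si,*pb));R[n]=P;print(n,P.round(4),round(e,4),np.round(pa,1),np.round(pb,1))
d=R["dowel+y"]-R["dowel-y"];print(np.linalg.norm(d),np.degrees(np.arctan2(-d[0],d[1])),(R["dowel+y"]+R["dowel-y"])/2)
# boss top corners
for n,K,info,pts in(("scene",C3,sc,[(283,78),(353,118),(322,163),(246,127)]),("side",C4,si,[(266,51),(322,104),(247,152),(194,98)])):
    Q=np.array([onz(info,*f(p,*K),.08) for p in pts]);print(n,Q.round(4)[:,:2].tolist(),Q.mean(0).round(4))
    for i in range(4):
        e=Q[(i+1)%4]-Q[i];print(np.linalg.norm(e).round(4),np.degrees(np.arctan2(e[1],e[0])).round(1))
# lugs holes at z=.014
print([onz(sc,*f(p,*C3),.014).round(4).tolist() for p in((142,243),(390,233),(319,331),(187,347))])
print([onz(si,*f(p,*C4),.014).round(4).tolist() for p in((122,221),(223,342),(405,232),(160,112),(375,355))])
E
```

```text
stem [ 0.4895 -0.2391  0.0479] 0.0015 [224.1 185.4] [395.1 217.1]
stem2 [ 0.5829 -0.2272  0.0462] 0.0009 [219.9 215.4] [359.4 211.6]
dowel+y [0.5621 0.0316 0.065 ] 0.002 [336.9 212.6] [328.1 269.4]
dowel-y [ 0.5568 -0.0921  0.0658] 0.0018 [281.4 205.9] [350.1 238.1]
bossctr [0.5464 0.2955 0.076 ] 0.0001 [459.8 214.8] [282.4 351.8]
holenear [ 0.5241  0.2758 -0.0743] 0.0135 [440.8 252.4] [302.1 393.8]
0.12379133880657074 -2.4126851342113538 [ 0.55944862 -0.03025702  0.06537778]
scene [[0.5294, 0.2892], [0.5466, 0.3131], [0.5701, 0.3007], [0.5556, 0.2748]] [0.5504 0.2945 0.08  ]
0.0295 54.3
0.0266 -27.8
0.0298 -119.2
0.03 151.2
side [[0.5517, 0.2782], [0.5258, 0.2907], [0.539, 0.3174], [0.564, 0.3046]] [0.5451 0.2977 0.08  ]
0.0288 154.1
0.0297 63.7
0.0281 -27.0
0.0292 -115.0
[[0.5561, 0.2483, 0.014], [0.5401, 0.3407, 0.014], [0.5915, 0.3114, 0.014], [0.6047, 0.2633, 0.014]]
[[0.5908, 0.3122, 0.014], [0.5387, 0.3418, 0.014], [0.5034, 0.2792, 0.014], [0.6007, 0.2663, 0.014], [0.4922, 0.327, 0.014]]
```

Checks against the given sizes:
- **Stem top:** z = 0.048, as expected.
- **Dowel spacing:** 123.8 mm (124 expected).
- **Boss sides:** about 29 mm (30 expected).
- **Bonnet hole spacing:** about 127 mm (124 expected).

I'm moving to hover over the disc.

Call:
{"op": "step_arm", "data": {
  "motion": [
    [[-239,-160,80,0],[-239,-160,80,0],[-239,-160,80,0],[-239,-160,80,0],[-239,-160,80,0],[-239,-160,80,0],[-239,-160,80,0],[-239,-160,80,0],[-239,-160,80,0]]
  ],
  "grip": 0.4
}}

```text
time: 1.05
tcp_pos: [0.491, -0.2377, 0.1516]
ee_rot: [2.219, 2.223, 0.002]
wrist_force: [0.1, 0.7, -0.1]
grip_width: 0.0512
```

```bash
python3 - <<'E'
from h import *
s=env.sense();i=vision.camera_info("wrist");cv2.imwrite("pics/w1.png",vision.capture("wrist"))
print(s['time'],s['tcp_pos'],s['ee_rot'],s['grip_width'],np.abs(s['joint_velocities']).max())
print(proj(i,(.4895,-.2391,.048)),proj(i,s['tcp_pos']))
np.save("w1.npy",i['T'])
E
```

```text
1.05 [ 0.49097164 -0.23772248  0.15155138] [2.21934344e+00 2.22335041e+00 1.54872874e-03] 0.05119817327983668 0.014726000785849984
[315.39993722 239.15499805] [316.98095974 305.97020979]
```

View pics/w1.png

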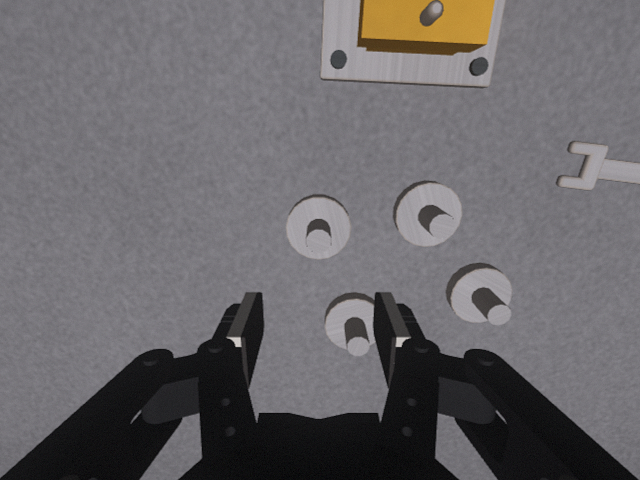

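The wrist view shows the target stem top at (319,241), centred between the finger tips (263 and 375, middle 319). The look-alikes are at (441,225), (357,345) and (499,314).

```bash
python3 - <<'E'
from h import *
i=vision.camera_info("wrist");a=cv2.imread("pics/w1.png")
print(onz(i,319,241,.048), [proj(i,(.491,-.2377+dy,.1516)) for dy in(0,.01)])
# plate ellipse centre z=.016
g=cv2.cvtColor(a,cv2.COLOR_BGR2GRAY);cv2.imwrite("pics/w1c.png",cv2.resize(a[185:265,280:360],None,fx=7,fy=7,interpolation=2))
E
```

```text
[ 0.49254482 -0.24033143  0.048     ] [array([316.45339363, 306.45281908]), array([316.45658518, 287.40819705])]
```

View pics/w1c.png

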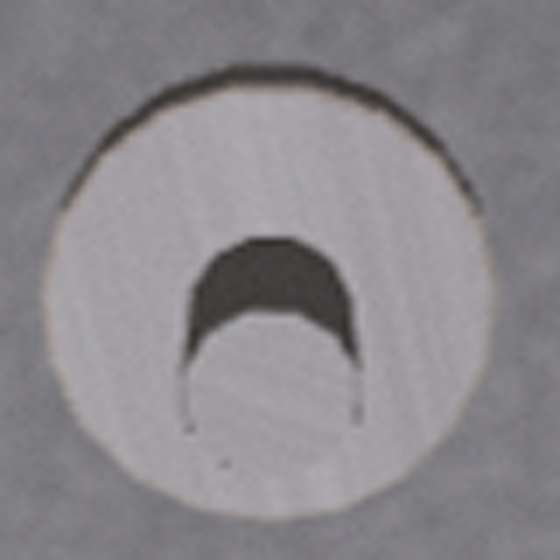

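Call:
{"op": "step_arm", "data": {
  "motion": [
    [[0,1,40,0],[-1,1,80,0],[-1,1,115,0],[-1,1,130,0],[-1,1,130,0],[-1,1,130,0],[-1,1,130,0]]
  ]
}}

```text
time: 1.8
tcp_pos: [0.493, -0.2405, 0.0235]
ee_rot: [2.218, 2.219, 0.003]
wrist_force: [0.1, 0.3, 0.3]
grip_width: 0.0516
```

```bash
python3 - <<'E'
from h import *
cv2.imwrite("pics/w2.png",vision.capture("wrist"))
E
```

```text
(no output)
```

View pics/w2.png

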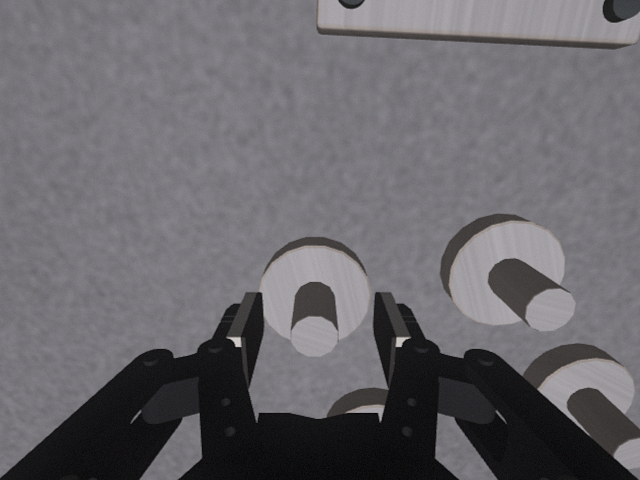

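The stem top is at (315,336), between the pads whose inner faces are at 262 and 375. Now I close the grip.

```bash
python3 - <<'E'
from h import *
i=vision.camera_info("wrist");s=env.sense();p=s['tcp_pos'];print(p,proj(i,(p[0],p[1],.048)),onz(i,315,336,.048))
E
```

```text
[ 0.4927898  -0.24056803  0.0234602 ] [317.10590055 336.60177233] [ 0.49193708 -0.24028068  0.048     ]
```

Call:
{"op": "step_arm", "data": {
  "motion": [
    [[0,0,2,0],[0,0,2,0],[0,0,2,0],[0,0,2,0],[0,0,2,0]]
  ],
  "grip": 1,
  "grip_force": 40
}}

```text
time: 2.35
tcp_pos: [0.4914, -0.2403, 0.02]
ee_rot: [2.221, 2.221, 0.001]
wrist_force: [-1.3, 1.2, 7.0]
grip_width: 0.0186
```

Call:
{"op": "step_arm", "data": {
  "motion": [
    [[0,0,-40,0],[0,0,-80,0],[0,0,-110,0],[0,0,-110,0],[0,0,-110,0]]
  ]
}}

```text
time: 2.85
tcp_pos: [0.4907, -0.2399, 0.1289]
ee_rot: [-2.221, -2.221, -0.0]
wrist_force: [-0.9, -0.7, -1.8]
grip_width: 0.0187
```

```bash
python3 - <<'E'
from h import *
s=env.sense();i=vision.camera_info("wrist");cv2.imwrite("pics/w3.png",vision.capture("wrist"));print(s['tcp_pos'],s['grip_width'],s['wrist_force'],proj(i,np.array(s['tcp_pos'])+[0,0,.028]));np.save("w3.npy",i['T'])
E
```

```text
[ 0.49072547 -0.23986248  0.12894392] 0.018699029364852193 [-0.88209622 -0.66130056 -1.83554068] [316.82579172 341.67155488]
```

View pics/w3.png

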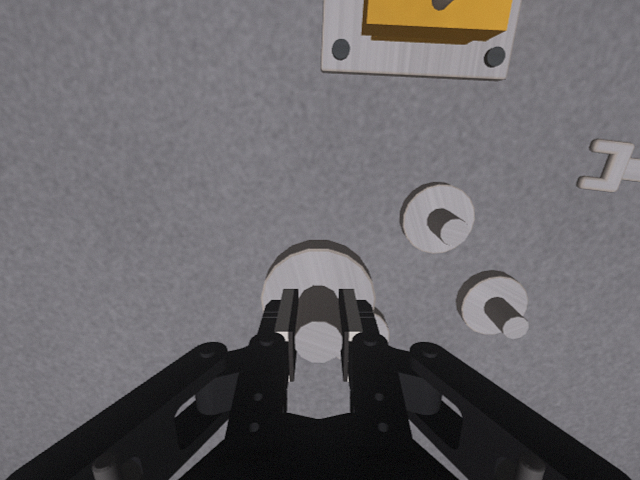

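The disc is gripped and lifted, with its stem top at (319,340) and the load about 2 N. Next I move near the pocket to look.

Call:
{"op": "step_arm", "data": {
  "motion": [
    [[40,23,-10,0],[80,46,-20,0],[120,69,-20,0],[120,69,-20,0],[120,69,-20,0],[120,69,-20,0]]
  ]
}}

```text
time: 3.5
tcp_pos: [0.5584, -0.1213, 0.1474]
ee_rot: [-2.221, -2.218, 0.005]
wrist_force: [-0.7, -0.9, -1.8]
grip_width: 0.0187
```

```bash
python3 - <<'E'
from h import *
s=env.sense();i=vision.camera_info("wrist");im=vision.capture("wrist");cv2.imwrite("pics/w4.png",im);print(s['tcp_pos'],s['grip_width'],np.abs(s['joint_velocities']).max());np.save("w4.npy",i['T'])
E
```

```text
[ 0.55837756 -0.12126672  0.14736856] 0.018682411609181687 0.015281022270127663
```

View pics/w4.png

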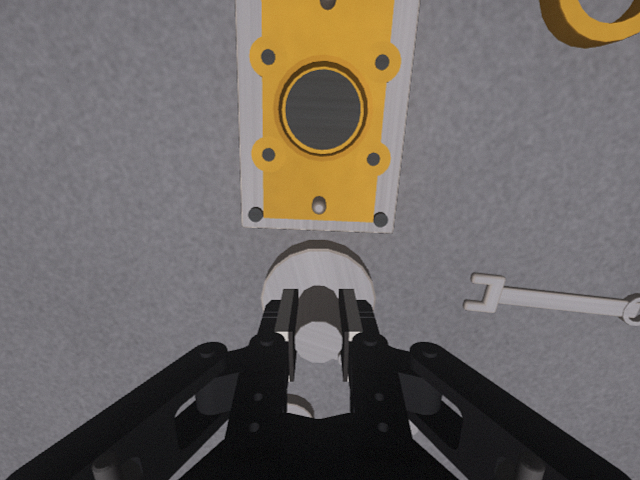

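The pocket is at (323,108), the lug holes at (268,57), (382,62), (268,154) and (373,159), and the near dowel at (319,205).

```bash
python3 - <<'E'
from h import *
i=vision.camera_info("wrist");i['T']=np.load("w4.npy");a=cv2.imread("pics/w4.png")
h=cv2.cvtColor(a,cv2.COLOR_BGR2HSV);m=((h[...,1]>120)&(h[...,2]>40)&(abs(h[...,0].astype(int)-22)<10)).astype(np.uint8)
cs,_=cv2.findContours(1-m,cv2.RETR_LIST,cv2.CHAIN_APPROX_NONE)
L=[]
for c in cs:
    A=cv2.contourArea(c)
    if 60<A<20000 and c[:,0,1].max()<225:
        M=cv2.fitEllipse(c) if len(c)>5 else None
        z=.05 if A<1000 else .04
        P=onz(i,*M[0],z);print(round(A),np.round(M[0],1),np.round(M[1],1),P.round(4));
        if A<400 and abs(M[0][0]-320)>30:L.append(P)
L=np.array(L);print(L.mean(0))
cv2.imwrite("pics/w4c.png",cv2.resize(a[0:230,230:410],None,fx=3.2,fy=2.6,interpolation=2))
v=a.copy();v[m>0]=(0,255,0);cv2.imwrite("pics/w4m.png",v)
for r in (.030,.033):
  pass
s=env.sense();print(s['tcp_pos'],onz(i,319,341,s['tcp_pos'][2]+.0265))
E
```

```text
178 [318.5 204.8] [13.3 17.2] [ 0.5589 -0.0945  0.05  ]
113 [373.  158.8] [11.8 12.4] [ 0.5965 -0.0622  0.05  ]
111 [268.1 154.2] [11.6 12.4] [ 0.5243 -0.059   0.05  ]
4582 [322.5 109.1] [73.7 79.2] [ 0.5617 -0.0297  0.04  ]
146 [381.7  61.9] [12.8 14.7] [ 0.5991 -0.0022  0.05  ]
149 [267.7  56.5] [12.8 15. ] [0.527  0.0011 0.05  ]
832 [606.    9.1] [23.2 56.4] [0.7332 0.0261 0.05  ]
96 [327.3   3.6] [ 9.4 15.3] [0.5644 0.0296 0.05  ]
[ 0.56171043 -0.03056184  0.05      ]
[ 0.5585266  -0.12173009  0.14781174] [ 0.55934934 -0.12167293  0.17431174]
```

View pics/w4c.png

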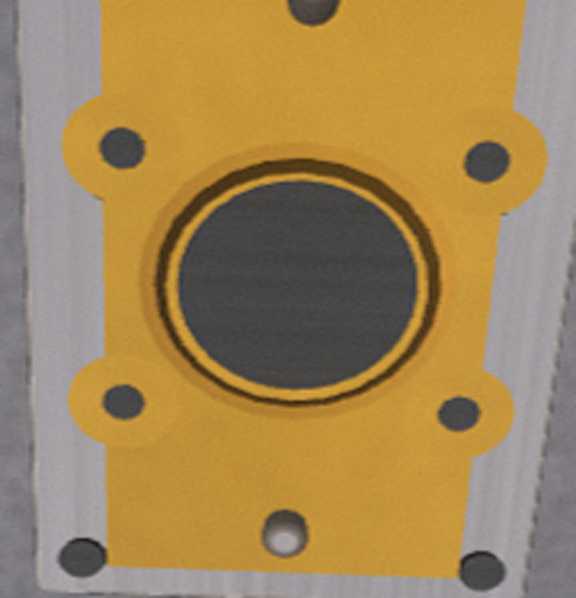

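Call:
{"op": "step_arm", "data": {
  "motion": [
    [[40,2,0,0],[80,2.5,0,0],[91,2.5,20,0],[91,2.5,50,0],[91,2.5,60,0],[91,2.5,60,0],[91,2.5,60,0]]
  ]
}}

```text
time: 4.25
tcp_pos: [0.5629, -0.0305, 0.09]
ee_rot: [2.223, 2.218, 0.0]
wrist_force: [0.6, -0.3, -2.0]
grip_width: 0.0186
```

```bash
python3 - <<'E'
from h import *
s=env.sense();i=vision.camera_info("wrist");im=vision.capture("wrist");cv2.imwrite("pics/w5.png",im);print(s['tcp_pos'],s['ee_rot'],s['grip_width'],np.abs(s['joint_velocities']).max());np.save("w5.npy",i['T'])
a=vision.capture("side");b=vision.capture("scene");cv2.imwrite("pics/s5.png",np.hstack([cv2.resize(a[200:300,290:390],None,fx=4,fy=4,interpolation=2),cv2.resize(b[140:260,260:360],None,fx=4,fy=4,interpolation=2)[:400]]))
E
```

```text
[ 0.56292711 -0.03045266  0.09001943] [2.22340620e+00 2.21830922e+00 4.94851699e-04] 0.01863296388756356 0.02002737347816731
```

View pics/w5.png

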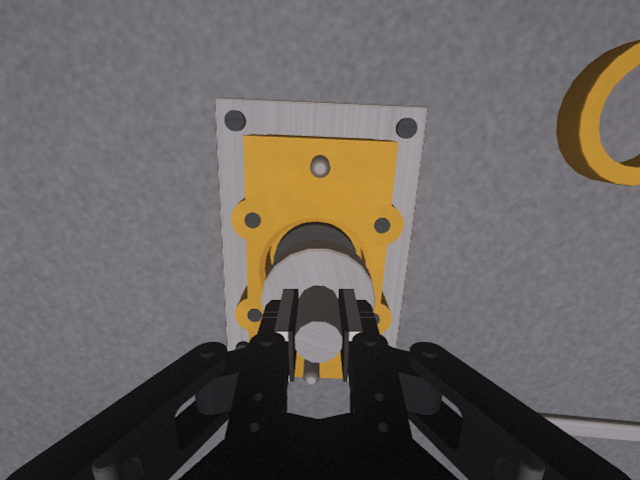

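View pics/s5.png

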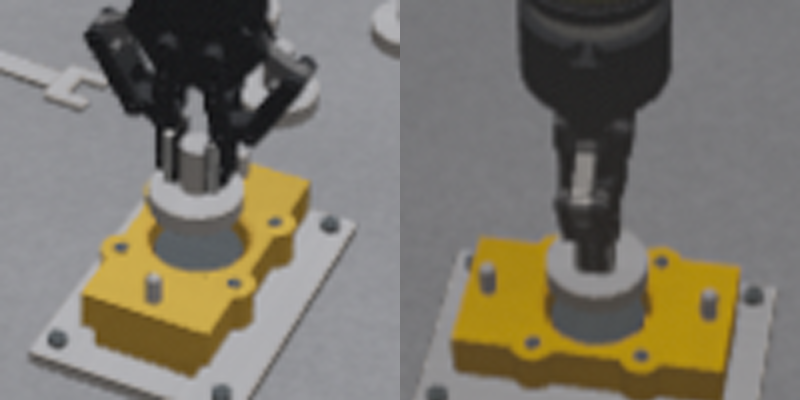

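Here the lug holes are at (253,220), (382,225), (255,315) and (374,319), and the dowels are visible at (320,166) and (312,377). The disc hangs over the pocket.

```bash
python3 - <<'E'
from h import *
i=vision.camera_info("wrist");i['T']=np.load("w5.npy")
L=np.array([onz(i,*p,.05) for p in((252.5,220),(382,225),(254.5,315.5),(375,319.5))]);print(L.round(4).tolist())
c=(L[0]+L[1]+L[2]+L[3])/4;print(c)
# from two upper holes + known geometry (half spacing 30 along y, yaw -2.5)
u=(L[0]+L[1])/2;y=np.array([np.sin(np.radians(2.5)),np.cos(np.radians(2.5)),0]);print(u-.03*y)
s=env.sense();print(s['tcp_pos'],onz(i,319.5,341,s['tcp_pos'][2]+.028))
D=np.array([onz(i,320,163,.068),onz(i,312,382,.068)]);print(D,D.mean(0))
# lower half measured by plate holes z=.012
E
```

```text
[[0.527, 0.0008, 0.05], [0.5992, -0.0023, 0.05], [0.5243, -0.0597, 0.05], [0.5983, -0.0628, 0.05]]
[ 0.56222295 -0.03099607  0.05      ]
[ 0.56181284 -0.03069752  0.05      ]
[ 0.56362012 -0.02969388  0.09085866] [ 0.56392475 -0.02951489  0.11885866]
[[ 0.56451761  0.0337389   0.068     ]
 [ 0.55955513 -0.0940063   0.068     ]] [ 0.56203637 -0.0301337   0.068     ]
```

Call:
{"op": "step_arm", "data": {
  "motion": [
    [[-1,-2,0,0],[-1,-2,8,0],[-1,-2,14,0],[-1,-2,19,0],[-1,-2,24,0],[-1,-2,27,0],[-1,-2,29,0],[-1,-2,29,0],[-1,-2,29,0]]
  ]
}}

```text
time: 5.3
tcp_pos: [0.5607, -0.03, 0.0605]
ee_rot: [2.221, 2.221, 0.001]
wrist_force: [-0.2, -0.4, -2.4]
grip_width: 0.0185
```

```bash
python3 - <<'E'
from h import *
s=env.sense();i=vision.camera_info("wrist");im=vision.capture("wrist");cv2.imwrite("pics/w6.png",im);print(s['tcp_pos'],s['wrist_force'],s['torque'],s['grip_width'])
a=vision.capture("side");b=vision.capture("scene");cv2.imwrite("pics/s6.png",np.hstack([cv2.resize(a[200:300,290:390],None,fx=4,fy=4,interpolation=2),cv2.resize(b[160:260,260:360],None,fx=4,fy=4,interpolation=2)[:400]]))
E
```

```text
[ 0.56074985 -0.03002272  0.06046579] [-0.17410576 -0.4115587  -2.35324281] [-0.02236264  0.00352637 -0.01883328] 0.018530189090472764
```

View pics/w6.png

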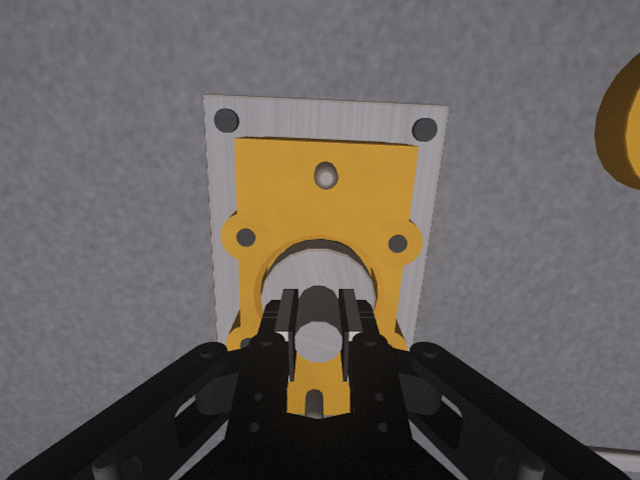

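View pics/s6.png

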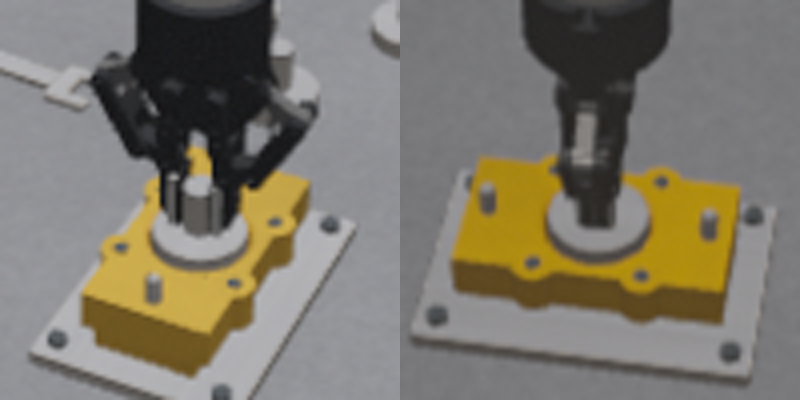

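The disc is inside the pocket with free play all round: the force is only its weight. I lower it 1 mm more and open the fingers.

Call:
{"op": "step_arm", "data": {
  "motion": [
    [[0,0,1,0],[0,0,1,0],[0,0,1,0]]
  ]
}}

```text
time: 5.75
tcp_pos: [0.5608, -0.0301, 0.0601]
ee_rot: [2.221, 2.221, 0.001]
wrist_force: [-1.9, 0.5, 5.4]
grip_width: 0.0184
```

Call:
{"op": "step_arm", "data": {
  "motion": [
    [[0,0,0,0],[0,0,0,0],[0,0,0,0],[0,0,0,0]]
  ],
  "grip": 0.4
}}

```text
time: 6.15
tcp_pos: [0.5605, -0.03, 0.0592]
ee_rot: [2.221, 2.221, 0.0]
wrist_force: [-0.2, 0.0, 0.2]
grip_width: 0.0508
```

Call:
{"op": "step_arm", "data": {
  "motion": [
    [[0,0,-30,0],[0,0,-70,0],[0,0,-110,0],[0,0,-130,0],[0,0,-130,0],[0,0,-130,0]]
  ]
}}

```text
time: 6.75
tcp_pos: [0.5605, -0.03, 0.1892]
ee_rot: [2.221, 2.221, 0.0]
wrist_force: [-0.5, -0.1, -0.1]
grip_width: 0.0516
```

```bash
python3 - <<'E'
from h import *
s=env.sense();i=vision.camera_info("wrist");im=vision.capture("wrist");print(s['time'],s['tcp_pos'],s['wrist_force'],s['grip_width'])
np.save("w7.npy",i['T'])
cv2.imwrite("pics/w7.png",im)
a=vision.capture("side");b=vision.capture("scene");cv2.imwrite("pics/s7.png",np.hstack([cv2.resize(a[200:300,290:390],None,fx=4,fy=4,interpolation=2),cv2.resize(b[160:260,260:360],None,fx=4,fy=4,interpolation=2)[:400]]))
E
```

```text
6.75 [ 0.56048557 -0.0300256   0.18923532] [-0.50219145 -0.13472573 -0.05049416] 0.051593936588041234
```

View pics/w7.png

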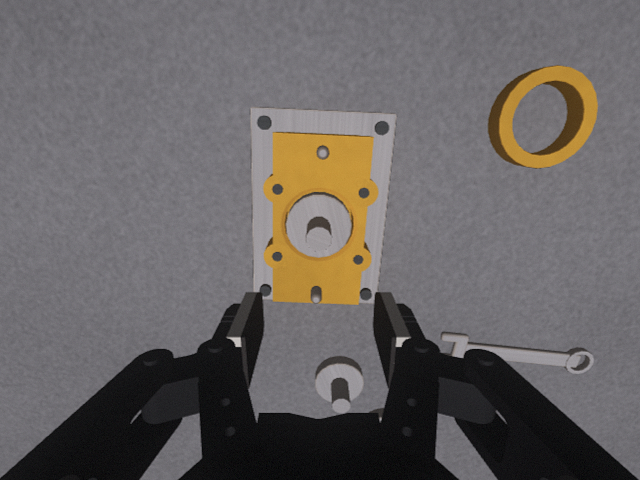

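View pics/s7.png

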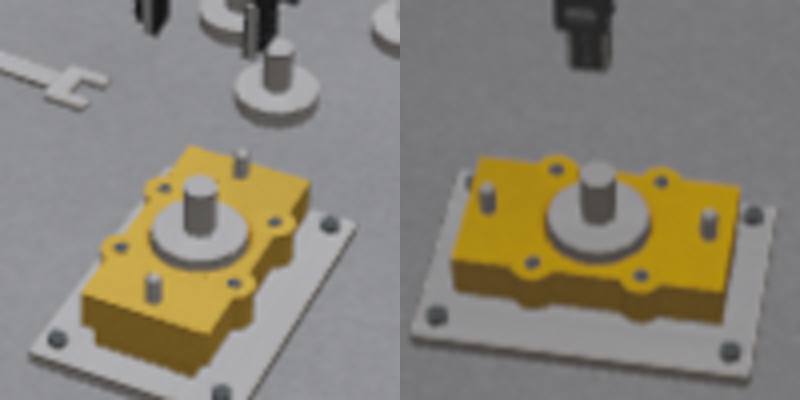

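The disc stands upright in the pocket with its stem top at (319,237). The lug holes and both dowels are visible, so I measure the lower half and the disc from this view.

```bash
python3 - <<'E'
from h import *
i=vision.camera_info("wrist");i['T']=np.load("w7.npy");a=cv2.imread("pics/w7.png")
h=cv2.cvtColor(a,cv2.COLOR_BGR2HSV);m=((h[...,1]>120)&(h[...,2]>40)&(abs(h[...,0].astype(int)-22)<10)).astype(np.uint8)
cs,_=cv2.findContours(1-m,cv2.RETR_LIST,cv2.CHAIN_APPROX_NONE)
L=[]
for c in cs:
    A=cv2.contourArea(c)
    if 40<A<400 and c[:,0,1].max()<300 and c[:,0,0].max()<400:
        M=cv2.fitEllipse(c);P=onz(i,*M[0],.05);print(round(A),np.round(M[0],1),P.round(4))
        if abs(M[0][0]-320)>25:L.append(P)
print(np.mean(L,0))
cv2.imwrite("pics/w7c.png",cv2.resize(a[130:310,250:390],None,fx=4,fy=3.3,interpolation=2))
np.save
print(proj(i,(.5625,-.0305,.088)),onz(i,319,237,.088),onz(i,319.3,224.5,.056))
E
```

```text
56 [357.8 259.2] [ 0.5963 -0.0624  0.05  ]
58 [276.7 256. ] [ 0.5242 -0.0593  0.05  ]
66 [363.5 192.6] [ 0.5989 -0.0024  0.05  ]
72 [277.2 188.9] [0.5269 0.0007 0.05  ]
111 [322.5 152. ] [0.5646 0.0305 0.05  ]
[ 0.56160378 -0.03083654  0.05      ]
[320.09804548 238.91104809] [ 0.56167006 -0.02897748  0.088     ] [ 0.56200717 -0.0284216   0.056     ]
```

View pics/w7c.png

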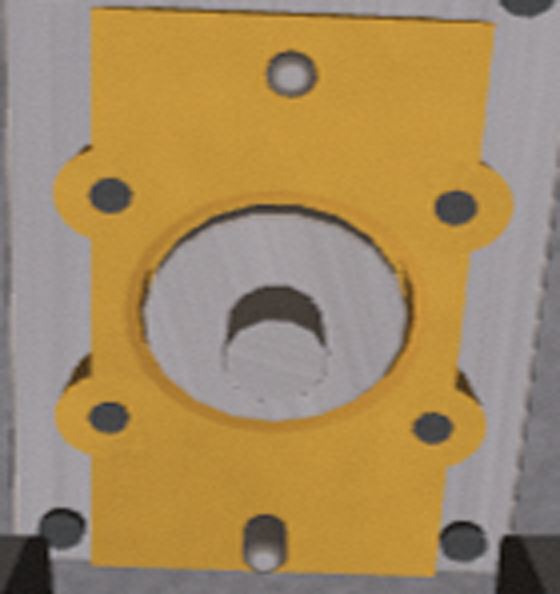

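The lower half centre is (0.5616,-0.0308) with yaw -2.5°, and the disc is about 2 mm off it, within its play. Next is the bonnet.

Call:
{"op": "step_arm", "data": {
  "motion": [
    [[326,-13,0,-1.06],[326,-13,0,-1.06],[326,-13,0,-1.06],[326,-13,0,-1.06],[326,-13,0,-1.06],[326,-13,0,-1.06],[326,-13,0,-1.06],[326,-13,0,-1.06],[326,-13,0,-1.06],[326,-13,0,-1.06],[326,-13,0,-1.06]]
  ]
}}

```text
time: 8.0
tcp_pos: [0.5481, 0.2939, 0.1889]
ee_rot: [0.799, 3.038, -0.002]
wrist_force: [-0.7, 0.7, -0.6]
grip_width: 0.0514
```

```bash
python3 - <<'E'
from h import *
s=env.sense();i=vision.camera_info("wrist");im=vision.capture("wrist");print(s['time'],s['tcp_pos'],s['ee_rot'],s['grip_width'],s['q'])
np.save("w8.npy",i['T']);cv2.imwrite("pics/w8.png",im);np.save("s8.npy",np.r_[s['tcp_pos'],s['ee_rot']])
E
```

```text
8.0 [0.54813111 0.2938707  0.18892642] [ 7.99158321e-01  3.03814731e+00 -1.90684413e-03] 0.05136645492921812 [-0.23473694  0.30773303 -0.36790256  1.57141018  0.11472422  1.28452261
  0.43696776]
```

View pics/w8.png

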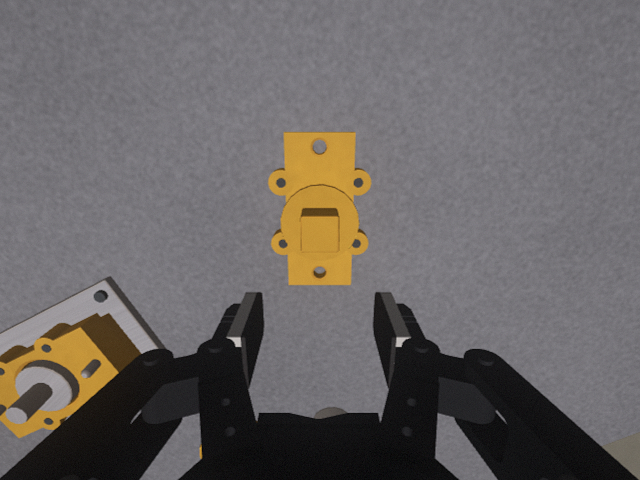

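The bonnet is nearly aligned with the tool: dowel holes at (319,146) and (319,271), boss top at (320,235).

```bash
cat > meas.py <<'E'
from h import *
def holes(i,a,box,z,lo=25,hi=300):
    x0,y0,x1,y1=box
    h=cv2.cvtColor(a,cv2.COLOR_BGR2HSV);m=((h[...,1]>110)&(abs(h[...,0].astype(int)-22)<10)).astype(np.uint8)
    k=np.zeros_like(m);k[y0:y1,x0:x1]=(1-m)[y0:y1,x0:x1]
    n,l,s,c=cv2.connectedComponentsWithStats(k)
    return [(c[j],s[j][4],onz(i,*c[j],z)) for j in range(1,n) if lo<s[j][4]<hi]
E
python3 - <<'E'
from meas import *
from scipy.spatial.transform import Rotation as R
i=vision.camera_info("wrist");i['T']=np.load("w8.npy");a=cv2.imread("pics/w8.png")
for c,A,P in holes(i,a,(265,130,375,290),.014):print(c.round(1),A,P.round(4))
s8=np.load("s8.npy");Rm=R.from_rotvec(s8[3:]).as_matrix();print(Rm.round(3))
cv2.imwrite("pics/w8c.png",cv2.resize(a[125:290,260:380],None,fx=5,fy=3.6,interpolation=2))
E
```

```text
[319.1 146.2] 148 [0.4943 0.3255 0.014 ]
[280.5 182.5] 64 [0.505  0.2781 0.014 ]
[357.9 182.2] 64 [0.5403 0.3411 0.014 ]
[282.5 243.5] 48 [0.5574 0.2482 0.014 ]
[356.  243.5] 47 [0.5932 0.3115 0.014 ]
[319.3 269.9] 58 [0.6    0.2659 0.014 ]
[[-0.871  0.492 -0.   ]
 [ 0.492  0.871 -0.001]
 [-0.    -0.001 -1.   ]]
```

View pics/w8c.png

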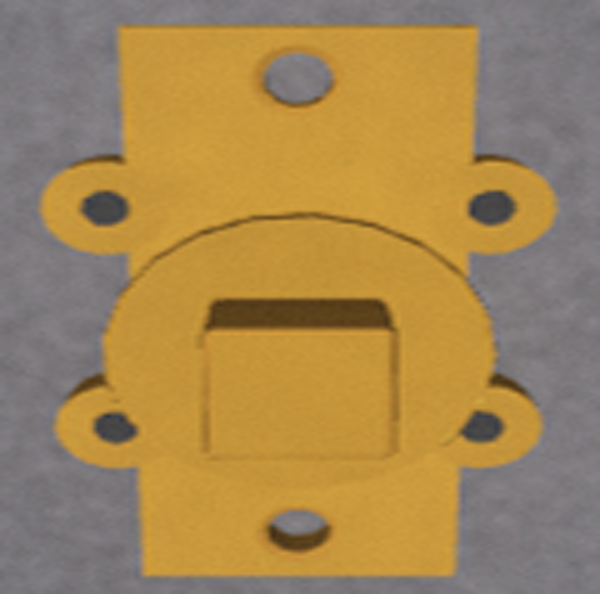

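The bonnet centre is about (0.5490,0.2947) with yaw 60.6°. That is within about 1 mm and 0.1° of the tool, so I descend onto the boss.

Call:
{"op": "step_arm", "data": {
  "motion": [
    [[0,0,40,0],[0,0.5,80,0],[0,0.5,115,0],[0,0.5,130,0],[0,0.5,135,0],[0,0.5,135,0],[0,0.5,135,0]]
  ]
}}

```text
time: 8.75
tcp_pos: [0.5492, 0.2971, 0.0564]
ee_rot: [0.794, 3.037, 0.004]
wrist_force: [-0.6, 0.4, 0.1]
grip_width: 0.0516
```

```bash
python3 - <<'E'
from h import *
s=env.sense();i=vision.camera_info("wrist");im=vision.capture("wrist");print(s['time'],s['tcp_pos'],s['ee_rot'],s['grip_width'],s['wrist_force'])
cv2.imwrite("pics/w9.png",im);p=np.array(s['tcp_pos']);p[2]=.08;print(proj(i,p))
E
```

```text
8.75 [0.54919243 0.29707981 0.05644425] [0.79351422 3.03697287 0.00355015] 0.05163645347301316 [-0.63719105  0.39332183  0.13532317]
[317.08517208 333.99382947]
```

View pics/w9.png

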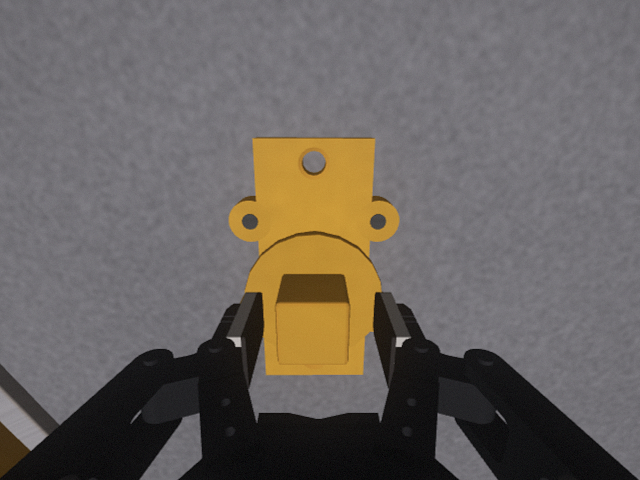

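The boss top (276–349, centre 313,320–333) is between the pads, about 2 mm to one side. I correct that and close.

Call:
{"op": "step_arm", "data": {
  "motion": [
    [[0,-2,2,0],[0,-2,2,0],[0,-2,2,0],[0,-2,2,0]]
  ]
}}

```text
time: 9.2
tcp_pos: [0.5469, 0.2947, 0.0526]
ee_rot: [0.794, 3.039, 0.0]
wrist_force: [-0.1, 0.0, -0.2]
grip_width: 0.0509
```

Call:
{"op": "step_arm", "data": {
  "motion": [
    [[0,0,0,0],[0,0,0,0],[0,0,0,0],[0,0,0,0],[0,0,0,0],[0,0,0,0]]
  ],
  "grip": 1,
  "grip_force": 100
}}

```text
time: 9.8
tcp_pos: [0.5471, 0.295, 0.0527]
ee_rot: [0.793, 3.039, 0.001]
wrist_force: [0.2, 1.7, 3.1]
grip_width: 0.0279
```

Call:
{"op": "step_arm", "data": {
  "motion": [
    [[0,0,-30,0],[0,0,-70,0],[0,0,-100,0],[0,0,-100,0],[0,0,-100,0]]
  ]
}}

```text
time: 10.3
tcp_pos: [0.5461, 0.294, 0.151]
ee_rot: [-0.794, -3.039, 0.003]
wrist_force: [-0.3, -0.3, -6.2]
grip_width: 0.0287
```

```bash
python3 - <<'E'
from h import *
s=env.sense();i=vision.camera_info("wrist");im=vision.capture("wrist");print(s['time'],s['tcp_pos'],s['ee_rot'],s['grip_width'],s['wrist_force'],s['torque'])
cv2.imwrite("pics/w10.png",im);np.save("w10.npy",i['T'])
E
```

```text
10.3 [0.5460834  0.29396115 0.1509902 ] [-7.93631381e-01 -3.03850841e+00  2.52662936e-03] 0.028734742690601014 [-0.27279438 -0.28930573 -6.1913128 ] [-0.0082461   0.0775438   0.03190632]
```

View pics/w10.png

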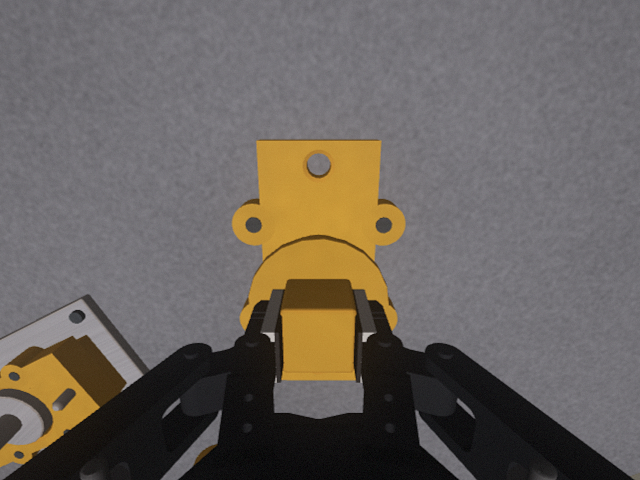

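The bonnet is held level, with its far hole at (318,164) and lug holes at (253,225) and (384,225). I compute where it sits in the tool frame and the move to above the valve.

```bash
python3 - <<'E'
from meas import *
from scipy.spatial.transform import Rotation as R
s=env.sense();i=vision.camera_info("wrist");a=cv2.imread("pics/w10.png")
p=np.array(s['tcp_pos']);Rm=R.from_rotvec(s['ee_rot']).as_matrix();zz=p[2]-.0387
H={}
for c,A,P in holes(i,a,(235,140,405,240),zz,80,600):
    print(c.round(1),A,(Rm.T@(P-p)).round(4))
# target
yaw=np.radians(-2.5)
xt=np.array([-np.sin(yaw),np.cos(yaw),0])
ang_now=np.arctan2(Rm[1,0],Rm[0,0]);ang_t=np.arctan2(xt[1],xt[0]);print("world turn deg",np.degrees(ang_t-ang_now),"roll",-(ang_t-ang_now))
d=Rm.T@(np.array([.5610,-.0308,.172])-p);print(p,(d*1000).round(1))
E
```

```text
[318.2 163.9] 396 [0.0614 0.0005 0.0388]
[253.  224.7] 185 [ 0.0282 -0.0357  0.0389]
[383.3 224.8] 188 [0.0282 0.0366 0.0386]
world turn deg -63.22238899361214 roll 1.103438848915156
[0.54536282 0.29350924 0.1497524 ] [-172.2 -275.3  -21.5]
```

Call:
{"op": "step_arm", "data": {
  "motion": [
    [[-15,-25,-22,0.05],[-50,-80,-22,0.2],[-90,-140,-22,0.35],[-125,-200,-22,0.5],[-172,-275,-22,0.65],[-172,-275,-22,0.8],[-172,-275,-22,0.95],[-172,-275,-22,1.1],[-172,-275,-22,1.1],[-172,-275,-22,1.1],[-172,-275,-22,1.1]]
  ]
}}

```text
time: 11.45
tcp_pos: [0.5617, -0.0275, 0.1731]
ee_rot: [-2.258, -2.181, 0.002]
wrist_force: [0.5, 0.5, -2.4]
grip_width: 0.0283
```

```bash
python3 - <<'E'
from h import *
s=env.sense();i=vision.camera_info("wrist");im=vision.capture("wrist");print(s['time'],s['tcp_pos'],s['ee_rot'],s['grip_width'],s['wrist_force'],s['torque'])
cv2.imwrite("pics/w11.png",im);np.save("w11.npy",i['T'])
E
```

```text
11.45 [ 0.56173552 -0.02750846  0.173124  ] [-2.25837801e+00 -2.18117205e+00  1.71876293e-03] 0.02832713909911429 [ 0.5442974   0.52724628 -2.39599432] [0.01274054 0.00801091 0.00193963]
```

View pics/w11.png

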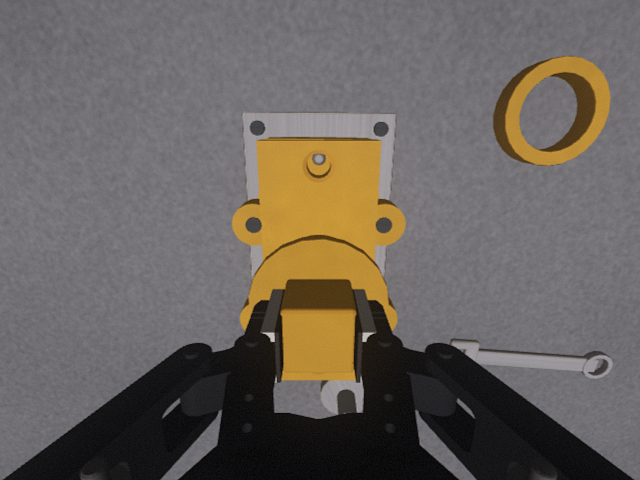

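The wrist view shows the far dowel tip at (319,159) through the bonnet's hole at (318,165). I measure the offset between the two.

```bash
python3 - <<'E'
from meas import *
from scipy.spatial.transform import Rotation as R
s=env.sense();i=vision.camera_info("wrist");a=cv2.imread("pics/w11.png");i['T']=np.load("w11.npy")
p=np.array(s['tcp_pos']);Rm=R.from_rotvec(s['ee_rot']).as_matrix();print(s['time'],p,s['ee_rot'],s['grip_width'],s['wrist_force'])
f=lambda P:((Rm.T@(P-p))*1000).round(1)
print("hole",f(onz(i,318.2,164.5,p[2]-.0387)))
for v in(158,159,160):print("tip",f(onz(i,319,v,.068)))
print("plate holes",f(onz(i,257.5,128,.012)),f(onz(i,381,129,.012)))
print("ctr",f(np.array([.5616,-.0308,.05])))
yaw=np.degrees(np.arctan2(Rm[1,0],Rm[0,0]))-90;print("tool yaw",yaw)
cv2.imwrite("pics/w11c.png",cv2.resize(a[105:245,225:415],None,fx=4,fy=4,interpolation=2))
E
```

```text
11.5 [ 0.56197317 -0.02763218  0.17352194] [-2.25941000e+00 -2.18104111e+00  1.15936561e-03] 0.028683099049222234 [ 0.68626686  0.72096156 -3.82902988]
hole [61.9  0.3 38.7]
tip [ 59.2   0.8 105.5]
tip [ 58.5   0.8 105.5]
tip [ 57.8   0.8 105.5]
plate holes [ 79.  -51.4 161.6] [ 78.2  53.6 161.5]
ctr [-3.200e+00 -1.000e-01  1.235e+02]
tool yaw -2.0222132032648403
```

View pics/w11c.png

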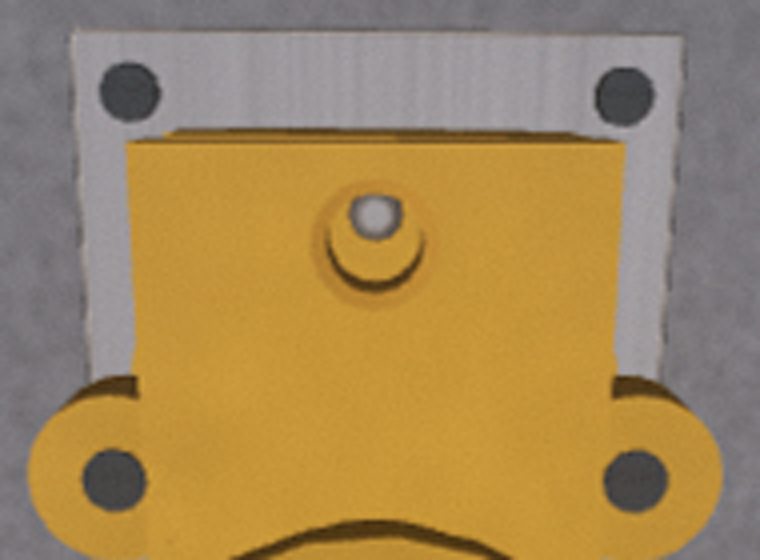

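Move needed is about -3 mm along tool x and +0.008 rad. I lower to about 5 mm above the dowel tips and look again.

Call:
{"op": "step_arm", "data": {
  "motion": [
    [[-2.8,-0.1,0,0.008],[-2.8,-0.1,10,0.008],[-2.8,-0.1,20,0.008],[-2.8,-0.1,30,0.008],[-2.8,-0.1,40,0.008],[-2.8,-0.1,45,0.008],[-2.8,-0.1,45,0.008],[-2.8,-0.1,45,0.008],[-2.8,-0.1,45,0.008]]
  ]
}}

```text
time: 12.4
tcp_pos: [0.5627, -0.0321, 0.1299]
ee_rot: [2.273, 2.167, 0.001]
wrist_force: [-0.2, 0.3, -3.4]
grip_width: 0.0284
```

```bash
python3 - <<'E'
from h import *
from scipy.spatial.transform import Rotation as R
s=env.sense();i=vision.camera_info("wrist");a=vision.capture("wrist");print(s['time'],s['tcp_pos'],s['ee_rot'],s['grip_width'],s['wrist_force'])
cv2.imwrite("pics/w12.png",a);np.save("w12.npy",i['T'])
cv2.imwrite("pics/w12c.png",cv2.resize(a[95:255,225:415],None,fx=4,fy=3.5,interpolation=2))
Rm=R.from_rotvec(s['ee_rot']).as_matrix();print(np.degrees(np.arctan2(Rm[1,0],Rm[0,0]))-90, Rm[:,2])
a=vision.capture("side");b=vision.capture("scene");cv2.imwrite("pics/s12.png",np.hstack([cv2.resize(a[200:300,290:390],None,fx=4,fy=4,interpolation=2),cv2.resize(b[160:260,260:360],None,fx=4,fy=4,interpolation=2)[:400]]))
E
```

```text
12.4 [ 0.56269098 -0.03212966  0.12993195] [2.27343204e+00 2.16688920e+00 1.36876969e-03] 0.028417980413174594 [-0.18140549  0.34532965 -3.41776948]
-2.7490280761988544 [ 1.25699264e-03 -5.54477144e-05 -9.99999208e-01]
```

View pics/w12c.png

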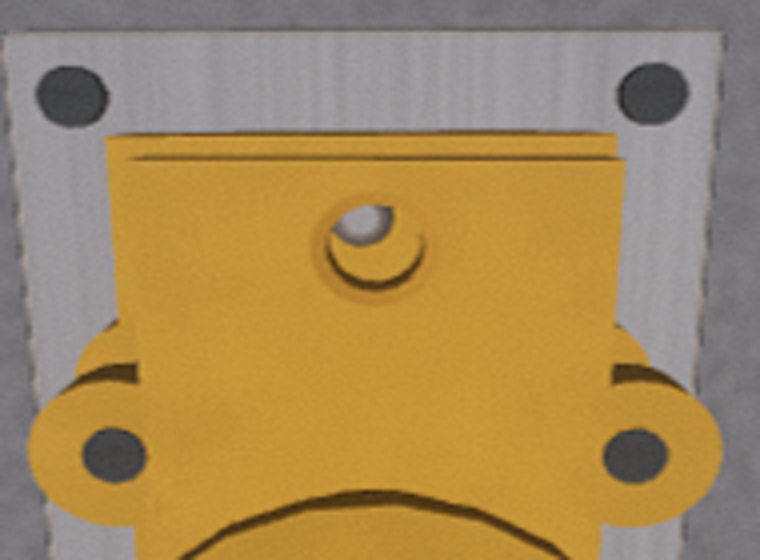

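View pics/s12.png

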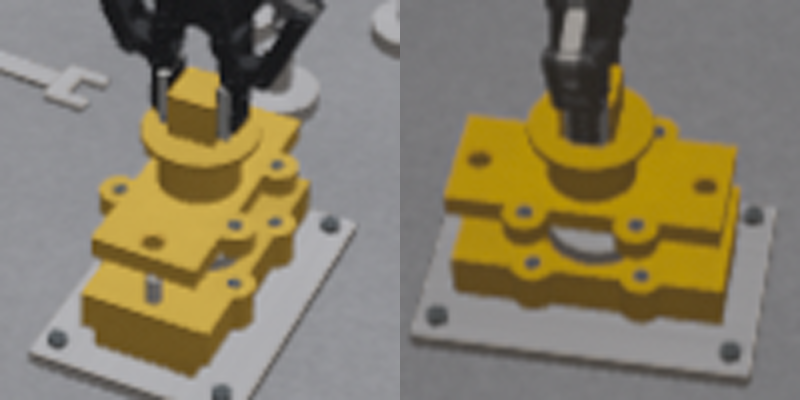

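```bash
python3 - <<'E'
from meas import *
from scipy.spatial.transform import Rotation as R
s=env.sense();i=vision.camera_info("wrist");i['T']=np.load("w12.npy")
p=np.array([0.56269,-0.03213,0.12993]);Rm=R.from_rotvec([2.27343,2.16689,.0013688]).as_matrix();print(s['time'],s['tcp_pos'])
f=lambda P:((Rm.T@(P-p))*1000).round(1)
print("hole",f(onz(i,318.7,165,p[2]-.0387)))
for z in(.064,.068):print("tip",f(onz(i,315.2,157.2,z)))
print("plate holes",f(onz(i,243,122.3,.012)),f(onz(i,388,121.9,.012)))
print("top corners joint face",f(onz(i,225+107/4,95+137/3.5,.05)),f(onz(i,225+618/4,95+134/3.5,.05)))
print("bonnet corners",f(onz(i,225+131/4,95+158/3.5,p[2]-.0387)),f(onz(i,225+625/4,95+158/3.5,p[2]-.0387)))
print("ctr",f(np.array([.5616,-.0308,.05])))
E
```

```text
12.55 [ 0.56256292 -0.03213688  0.12988198]
hole [61.5  0.8 38.7]
tip [63.  -1.2 65.9]
tip [63.4 -1.2 61.9]
plate holes [ 83.2 -53.9 117.9] [ 83.4  51.2 118. ]
top corners joint face [ 75.9 -41.   79.9] [76.4 38.9 80. ]
bonnet corners [ 74.  -30.4  38.7] [74.  32.9 38.7]
ctr [ 1.3 -1.3 79.9]
```

At this height the dowel tip is about +1.9 mm in x and -2.0 mm in y from the hole. I correct and go 5 mm lower.

Call:
{"op": "step_arm", "data": {
  "motion": [
    [[1.9,-2,0,-0.003],[1.9,-2,3,-0.003],[1.9,-2,5,-0.003],[1.9,-2,5,-0.003],[1.9,-2,5,-0.003],[1.9,-2,5,-0.003]]
  ]
}}

```text
time: 13.15
tcp_pos: [0.5603, -0.0302, 0.1244]
ee_rot: [2.271, 2.171, 0.0]
wrist_force: [-0.4, -0.3, -3.6]
grip_width: 0.0289
```

```bash
python3 - <<'E'
from h import *
from scipy.spatial.transform import Rotation as R
s=env.sense();i=vision.camera_info("wrist");a=vision.capture("wrist");print(s['time'],s['tcp_pos'],s['ee_rot'],s['grip_width'],s['wrist_force'])
cv2.imwrite("pics/w13.png",a);np.save("w13.npy",i['T']);np.save("s13.npy",np.r_[s['tcp_pos'],s['ee_rot']])
cv2.imwrite("pics/w13c.png",cv2.resize(a[95:255,225:415],None,fx=4,fy=3.5,interpolation=2))
Rm=R.from_rotvec(s['ee_rot']).as_matrix();print(np.degrees(np.arctan2(Rm[1,0],Rm[0,0]))-90, Rm[:,2])
a=vision.capture("side");b=vision.capture("scene");cv2.imwrite("pics/s13.png",np.hstack([cv2.resize(a[200:300,290:390],None,fx=4,fy=4,interpolation=2),cv2.resize(b[160:260,260:360],None,fx=4,fy=4,interpolation=2)[:400]]))
E
```

```text
13.15 [ 0.56034593 -0.03019363  0.12436455] [2.27087979e+00 2.17066376e+00 1.32662132e-04] 0.028876371708622537 [-0.3641144  -0.27737687 -3.64646083]
-2.585129146373248 [ 1.63129348e-04 -4.84289090e-05 -9.99999986e-01]
```

View pics/w13c.png

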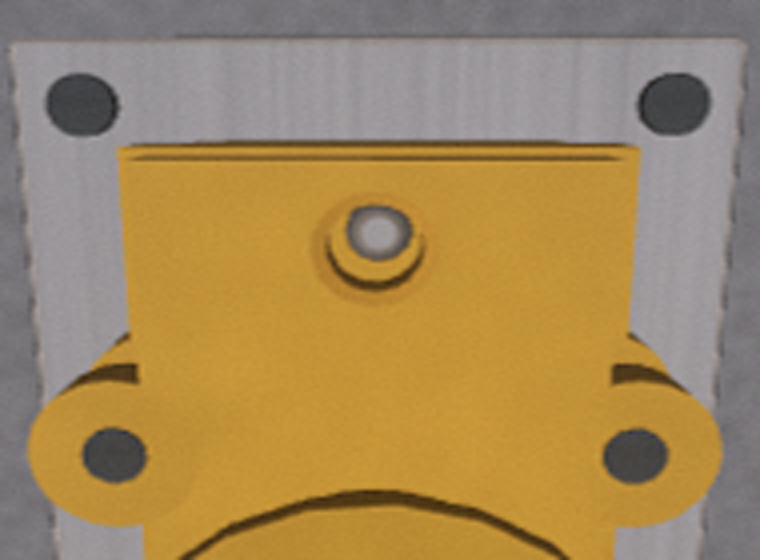

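View pics/s13.png

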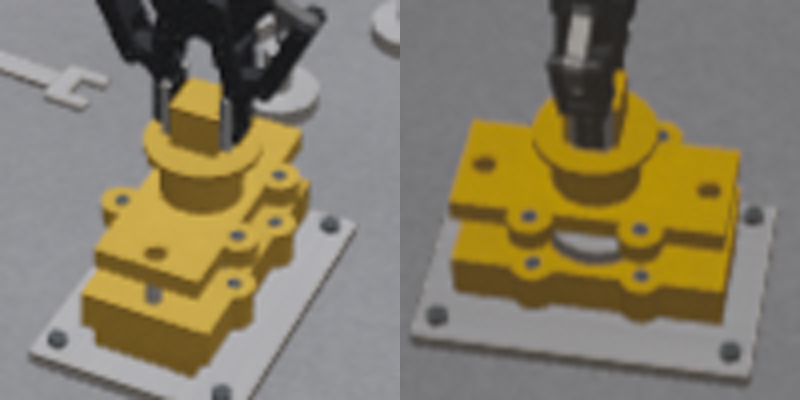

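```bash
python3 - <<'E'
from meas import *
from scipy.spatial.transform import Rotation as R
s=env.sense();i=vision.camera_info("wrist");i['T']=np.load("w13.npy");S=np.load("s13.npy")
p=S[:3];Rm=R.from_rotvec(S[3:]).as_matrix();print(s['time'],s['tcp_pos'])
f=lambda P:((Rm.T@(P-p))*1000).round(1)
q=lambda x,y:(225+(x+.5)/4-.5,95+(y+.5)/3.5-.5)
print("hole",f(onz(i,*q(375,247),p[2]-.0387)),f(onz(i,*q(375,246),p[2]-.0397)))
for z in(.065,.068):print("tip",f(onz(i,*q(379,232),z)))
print("plate holes",f(onz(i,*q(82,104),.012)),f(onz(i,*q(675,103),.012)))
print("joint corners",f(onz(i,*q(119,148),.05)),f(onz(i,*q(639,148),.05)))
print("bonnet corners",f(onz(i,*q(131,159),p[2]-.0387)),f(onz(i,*q(625,159),p[2]-.0387)))
E
```

```text
13.3 [ 0.56034033 -0.03012197  0.12442808]
hole [61.4  0.7 38.7] [61.4  0.7 39.7]
tip [61.5  1.3 59.4]
tip [61.8  1.3 56.4]
plate holes [ 81.8 -51.3 112.4] [ 81.9  54.  112.4]
joint corners [ 74.5 -38.5  74.4] [74.4 41.1 74.4]
bonnet corners [ 74.1 -30.6  38.7] [74.  32.7 38.7]
```

The hole and dowel agree to within about 0.5 mm and the yaw within 0.1°, so I lower over the dowels.

Call:
{"op": "step_arm", "data": {
  "motion": [
    [[0.3,0.4,1,0],[0.3,0.4,3,0],[0.3,0.4,5,0],[0.3,0.4,7,0],[0.3,0.4,9,0],[0.3,0.4,11,0],[0.3,0.4,12,0],[0.3,0.4,12,0]]
  ]
}}

```text
time: 14.1
tcp_pos: [0.5606, -0.0298, 0.1121]
ee_rot: [-2.271, -2.171, 0.0]
wrist_force: [-0.8, -0.6, -4.4]
grip_width: 0.0286
```

```bash
python3 - <<'E'
from h import *
s=env.sense();a=vision.capture("wrist");print(s['time'],s['tcp_pos'],s['ee_rot'],s['grip_width'],s['wrist_force'],s['torque'])
cv2.imwrite("pics/w14c.png",cv2.resize(a[95:255,225:415],None,fx=4,fy=3.5,interpolation=2))
E
```

```text
14.1 [ 0.56056197 -0.02983139  0.11210893] [-2.27066514e+00 -2.17077544e+00  3.95289979e-04] 0.02856454647620147 [-0.8452622  -0.55355821 -4.42714764] [ 0.09192511 -0.02532832 -0.03221641]
```

View pics/w14c.png

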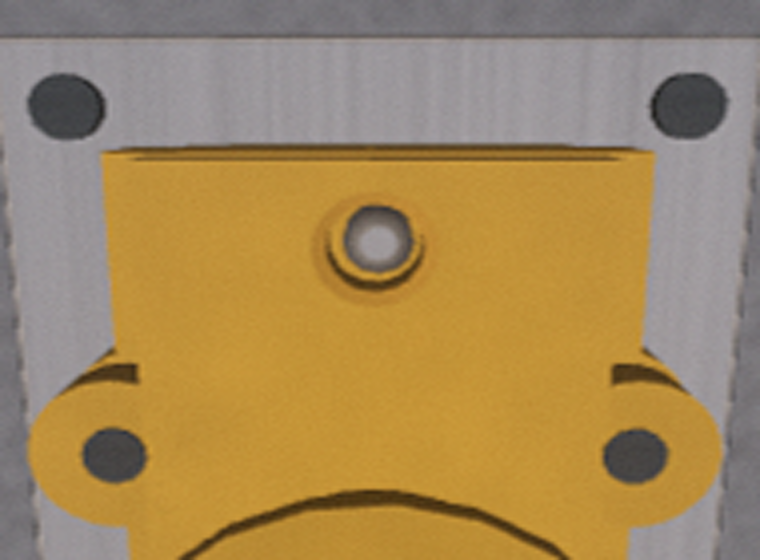

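The dowel tip is inside the hole, nearly concentric, and there is no side load. I press on.

Call:
{"op": "step_arm", "data": {
  "motion": [
    [[0,0,1,0],[0,0,2,0],[0,0,3,0],[0,0,4,0],[0,0,5,0],[0,0,6,0],[0,0,7,0],[0,0,7,0]]
  ]
}}

```text
time: 14.95
tcp_pos: [0.5608, -0.0298, 0.1058]
ee_rot: [2.271, 2.171, 0.0]
wrist_force: [-1.9, -1.0, 4.7]
grip_width: 0.0285
```

Call:
{"op": "step_arm", "data": {
  "motion": [
    [[0,0,1,0],[0,0,2,0],[0,0,3,0],[0,0,4,0],[0,0,4,0],[0,0,4,0]]
  ]
}}

```text
time: 15.55
tcp_pos: [0.5608, -0.0298, 0.1026]
ee_rot: [2.271, 2.171, 0.0]
wrist_force: [-4.8, 0.7, 9.7]
grip_width: 0.0284
```

Call:
{"op": "step_arm", "data": {
  "motion": [
    [[0,0,1,0],[0,0,2,0],[0,0,2,0],[0,0,2,0],[0,0,2,0]]
  ]
}}

```text
time: 16.05
tcp_pos: [0.5609, -0.0299, 0.1026]
ee_rot: [2.271, 2.17, 0.001]
wrist_force: [-9.6, -0.0, 20.3]
grip_width: 0.0286
```

```bash
python3 - <<'E'
from h import *
s=env.sense();print(s['time'],s['tcp_pos'],s['ee_rot'],s['grip_width'],s['wrist_force'],s['torque'])
a=vision.capture("side");b=vision.capture("scene");cv2.imwrite("pics/s15.png",np.hstack([cv2.resize(a[200:300,290:390],None,fx=4,fy=4,interpolation=2),cv2.resize(b[160:260,260:360],None,fx=4,fy=4,interpolation=2)[:400]]))
E
```

```text
16.05 [ 0.56089666 -0.02986121  0.10257948] [2.27053608e+00 2.17035167e+00 6.15088656e-04] 0.028568936859364277 [-9.56983379 -0.03420713 20.26183055] [ 0.08599058  2.5703226  -0.01881998]
```

View pics/s15.png

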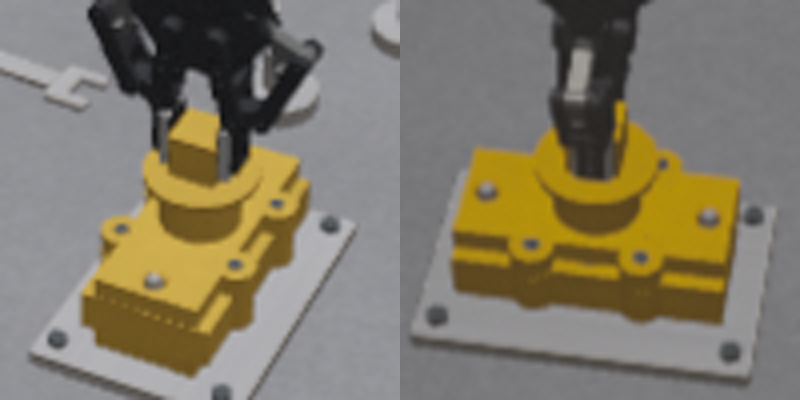

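The faces are together: the TCP stopped at 0.1026 while the force rose from 10 to 20 N, and both dowels show through. I ease the side load a little and push harder.

Call:
{"op": "step_arm", "data": {
  "motion": [
    [[0,-0.5,1,0],[0,-1,2,0],[0,-1,2,0],[0,-1,2,0],[0,-1,2,0]]
  ]
}}

```text
time: 16.65
tcp_pos: [0.5609, -0.0298, 0.1026]
ee_rot: [2.269, 2.169, 0.003]
wrist_force: [-10.1, 0.5, 28.6]
grip_width: 0.0284
```

Call:
{"op": "step_arm", "data": {
  "motion": [
    [[0,-0.5,0,0],[0,-0.5,0,0],[0,-0.5,0,0],[0,-0.5,0,0],[0,-0.5,0,0],[0,-0.5,0,0]]
  ]
}}

```text
time: 17.25
tcp_pos: [0.5609, -0.0298, 0.1025]
ee_rot: [2.269, 2.169, 0.004]
wrist_force: [-8.3, 0.0, 27.5]
grip_width: 0.0286
```

```bash
python3 - <<'E'
from h import *
from scipy.spatial.transform import Rotation as R
s=env.sense();print(s['time'],s['tcp_pos'],s['grip_width'],s['wrist_force'],s['torque'],np.abs(s['joint_velocities']).max(),R.from_rotvec(s['ee_rot']).as_matrix()[:,2])
i=vision.camera_info("wrist");a=vision.capture("wrist")
cv2.imwrite("pics/w16.png",a)
b=vision.capture("scene");cv2.imwrite("pics/sc16.png",b)
E
```

```text
17.25 [ 0.56087381 -0.02984366  0.10253383] 0.02856591603780466 [-8.32536693e+00  9.54735929e-03  2.75160550e+01] [0.09731592 2.96898569 0.07145365] 0.006041432245177903 [ 3.97488367e-03 -3.14885462e-04 -9.99992051e-01]
```

View pics/w16.png

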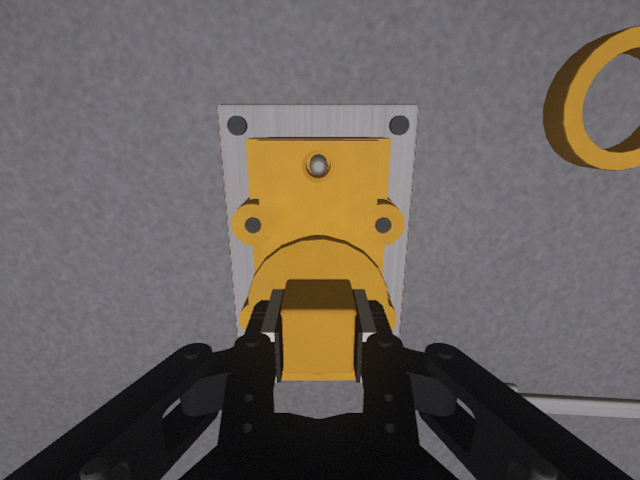

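View pics/sc16.png

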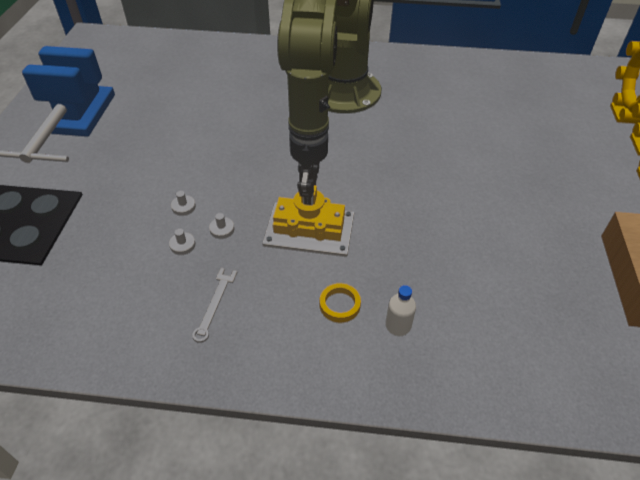

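The pictures show the bonnet seated, with the dowel centred at (318,165). The wrench, bottle and ring are in their original places, and the push is steady at about 28 N. I hand the job in.

```bash
python3 - <<'E'
from workcell import env
print(env.close_job());s=env.sense();print(s['time'],s['tcp_pos'],s['wrist_force'])
E
```

```text
the job is handed in; nothing more can be done
None
the job is handed in; nothing more can be done
```

I loaded the nearest of the four discs stem up into the pocket and let go of it. I then fitted the bonnet over both dowels, pressed it shut, and handed the job in at about 17.4 s with the gripper still holding and pushing.

**Last checks before hand-in:**
- **Closed:** the TCP stopped at z = 0.1025 while the push rose from 10 N to a steady 28 N. That puts the bonnet's underside about 50 mm up, on the joint face.
- **Level and located:** tool tilt was 0.004 rad, and the dowel visible from the wrist camera sat centred in its hole.
- **Bystanders:** the wrench, bottle and ring look unmoved in the scene picture.

**What did not fit perfectly:**
- **Side load:** about 8 N along x remained on the bonnet, with a moment of about 3 N m, which easing the command sideways did not remove.
- **Disc offset:** the disc sat about 2 mm off the pocket centre after release, within its play.
- **Camera disagreement:** the fixed cameras and the wrist camera differed by about 2 mm in x, so I aligned by the hole and dowel seen in the wrist view.

The spring seat travel and the disc under the closed bonnet could not be seen directly.

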